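Lock down the pop-up stop of a laser-marking jig

ROBOT

A 7-joint arm with a two-finger parallel gripper is mounted at the origin on the work surface. World frame = base frame: x ahead of the robot, y to its left, z up, the work surface at z = 0. Lengths are in m, angles in degrees, forces in N, time in s.
With the tool pointing down it reaches from about 0.425 to 0.95 m from the base axis. Payload 16.7 kg.
Tool frame: the origin (TCP) lies midway between the tips of the shut fingers; the grasp point (between the pads) lies hold_point_z behind it (hold_point_z is the distance from the TCP to the grasp point, in m); z points along the fingers, y is the line along which they close (so a half turn about z gives the same grasp; the last joint's range is limited). The gripper opens to 94 mm and grips with 3 to 60 N. Pads are 16 mm wide; open, the fingers measure 119 mm over their backs; the gripper's body (75 mm by 177 mm) begins 78 mm behind the grasp point.
Start: joints at [57.725, 24.414, 4.234, 92.017, -1.954, 63.644, -3.845], TCP at [0.271, -0.618, 0.205] pointing down, gripper open.
Joint ranges: [-163.25, 163.25], [-28.42, 122.38], [-70.27, 78.77], [12.13, 141.07], [-58.53, 238.53], [9.26, 117.41], [-156.51, 156.51]. Speed limits (degrees/s): [108.29, 108.29, 136.94, 136.94, 172.46, 172.46, 172.46].

INTERFACE

Orientations are given as [roll, pitch, yaw] about the fixed x, y, z axes, in that order (R = Rz(yaw) Ry(pitch) Rx(roll)).
In Python, from plant import * gives the robot as it stands. The module is installed in compiled form; this text tells all that it offers.
- The arm moves only by the tool send_rows, never from a script. Its argument "motion" is a list of rows, each an object with "rot": the turn, a rotation vector about the tool's x, y, z in degrees, a list of three; "xyz": the shift along the tool's x, y, z in m, a list of three; "claw": the gripper's target within -1 to 1 (fully open at 1, half-way at 0, shut at -1). In form: [{"rot": [rx, ry, rz], "xyz": [tx, ty, tz], "claw": claw}, ...]. A call has 1 to 5 rows; each row shifts and turns the commanded pose from where the row before left it, along the tool's axes as they then stand; what a row does not reach is not made up. A row lasts 1/12 s, in which the tool goes at most 41.7 mm and 7.16 degrees, less where a joint would pass 70% of its speed; a pose out of reach is approached as far as the arm can. A call with a gripper value outside its range is refused whole. The fingers move at their own pace and stop on an object; the grip force is fixed at half the most. Time passes only in rows, so rows that do not move let the fingers close. It gives the time, the measured TCP pose, the force and the opening at its end, in the units of the state.
- get_obs(): the state, without advancing time (a new reading comes with each control period).
- get_image(name): name is "scene" or "top"; returns a dict with "pixels" (384x512x3 uint8, red, green, blue), "K" (3x3 intrinsics, pixels), "rvec" (rotation vector, rad) and "tvec" (3), from world to camera coordinates, as OpenCV has them. Camera axes: x right, y down, z forward; pixel columns grow to the right and rows downward; lengths in m; the calibration is good to about 2 mm. A picture is of the moment at which its call begins. There is no depth.
- sign_off(): hands the job in, once; it reports no verdict.
The state is a dict: "t": time; "qpos": joint angles; "dq": joint speeds; "joint_efforts": joint torques, N m; "tool_pos": TCP position; "eef_rot": TCP orientation; "ft_force": force on the tool from outside, world axes, zero at the start; "wrist_torque": the same for the moment, N m; "width": opening from 0.0 (shut) to 1.0 (fully open).
Only numpy, scipy, OpenCV 4.12 (cv2) and the standard library are available. Lean on these libraries where they do the work, as an engineer would, in place of code of your own. Each camera call takes 0.05 s, during which the arm holds its last target. There are 200 camera calls.

TASK

The laser has to pass over the marking jig, so retract its spring-loaded pop-up stop: reach through the window of the keeper plate, press the tread down until the raised stop block has sunk below the plate, and while keeping it down slide the keeper plate fully home over the block, so that it stays trapped when you let go. Work gently, without ramming the tread onto its bottom or forcing a blocked plate, and leave the screwdriver, can and gauge block where they are.

Things in the scene. Friction and masses are not known exactly. Their poses are not given: they have to be found in the camera images.
- jig: Dark steel base of the marking jig, 112 x 168 mm (x, y), 38 mm high, fixed; origin at the centre of its underside, z up, y along it. In it sits an aluminium head 96 x 152 mm, same centre, axes; its flat deck is 46 to 70 mm above the bed, unmeasured and different each time: find it by touch. Never push on anything with over 35 N in all. Other entries: jig frame, mm, heights from the deck.
- press (a point): Spot to press, at x 0, y 10, z 58 of the jig frame (its height is nominal, the true deck height is found by touch): above the bare part of the tread, a flat grooved steel bar in a pocket of the deck (pocket x -24..24, y -37..63). Tread: x -22..22, y -34..60, top 3 mm below the deck at rest. Guide rails 9 mm high run along y at x -48..-39 and 39..48.
- block (a point): Nominal centre (x 0, y -23, z 68.5 of the jig frame) of the top of the raised stop block, one piece with the tread: x -17..17, y -34..-12, top 10.5 mm above the deck at rest. It blocks the keeper plate until pressed down at least 10 mm (below the plate).
- plunger (a joint): Travel (m) straight down of the pop-up stop (tread with block): 0 up at rest, 0.013 on its hard bottom. Its spring gives about 3 N at rest plus 1 N per mm: about 13 N at 10 mm, 16 N at 13 mm. Press on the bare tread beside the block, not on the block.
- keeper (a joint): Travel (m) of the dark steel keeper plate along jig +y: starts 0 to 0.003, end stop 0.024; friction about 2 N. Plate on the deck, top at 5.5; at travel 0 x -38..38, y -72..48, window x -26..26, y -40..32, rib on its +y edge y 32..42, top at 15.5. Closed fingers pressing the tread and moving to +y push this edge and rib; the bar at the -y end slides over the block. The tread runs on under the rib.
- screwdriver: bystander: screwdriver about 170 mm long lying on the bed, origin under its middle
- can: bystander: can 52 mm across, 95 mm high, standing, origin at the centre of its underside
- gauge: bystander: L-shaped aluminium focus gauge block 50 x 50 mm, 52 mm high, origin at the centre of its underside

How it is judged (in metres and radians):
On the way, in this order (a step that is already met when the one before it is completed fails the run):
1. the stop is pressed down clear of the keeper plate while the plate is still open (value of joint plunger above 0.0095 m and value of joint keeper below 0.008 m), for 0.1 s.
2. the keeper plate is slid home over the stop (value of joint keeper above 0.02 m and value of joint plunger above 0.0085 m), for 0.1 s.
At the end, for the whole second after the job is handed in: The keeper plate is home to within 4 mm (travel over 20 mm) and at rest, the pop-up stop is trapped down under it (travel over 8.5 mm) (all of step 2 and velocity of joint keeper between -0.005 and 0.005 m/s); the robot touches nothing.
It fails at once if the robot presses or pushes on something with more than 35 N in all (contact force between any of the fingers, the arm and anything else above 35 N).
It fails at once if a bystander is moved by more than 15 mm (distance of any of screwdriver, can, gauge from where it was at the start of the episode above 0.015 m).
It also fails if it takes over 58 s, if anything falls off the work surface, if the arm or the gripper's body presses on something with over 40 N, if the wrist force passes 120 N, or if a joint passes its speed limit or range.

## Working session

There is one attempt and no reset: what is moved stays moved. The work goes in short steps, Python scripts to look and compute and a tool call to move; the robot and the scene stay as the last step left them, time stands still between calls to the robot, and variables do not carry over. Pictures are saved under pics/ and viewed, on a budget of 10 in all, crops included, one or two more only if the job needs it, and the job is handed in when it is done.

Besides the shell and the picture viewer there is one more tool, called after "Call:" in YAML: its name, and indented under it one key for each argument. send_rows: Moves the arm, as the interface text tells. Its arguments: {"type":"object","properties":{"motion":{"type":"array","items":{"type":"object","properties":{"rot":{"type":"array","items":{"type":"number"}},"xyz":{"type":"array","items":{"type":"number"}},"claw":{"type":"number"}}}}},"required":["motion"]}

```bash
mkdir -p pics; python3 - <<'E'
from plant import *
import cv2,numpy as np
o=get_obs();print(o)
for n in("scene","top"):
    im=get_image(n);cv2.imwrite(f"pics/{n}0.png",im["pixels"][:,:,::-1])
    np.savez(f"pics/{n}0.npz",**im);print(n,im["K"].tolist(),im["rvec"],im["tvec"])
E
```

```text
{'t': 0.0, 'qpos': array([57.72738374, 24.44936533,  4.23170187, 92.05111645, -1.95500813,
       63.64160819, -3.84307125]), 'dq': array([ 0.02608854, -0.03851886, -0.02662107, -0.06052708, -0.02104452,
        0.00379802, -0.00275219]), 'joint_efforts': array([-2.13274405e-03, -9.35846543e+01,  3.66516665e+00, -4.54198301e+01,
       -4.90361976e-02,  1.99520797e-02,  1.49607558e-04]), 'tool_pos': array([ 0.27119692, -0.6176681 ,  0.20478777]), 'eef_rot': array([-1.79930205e+02,  4.19533750e-03,  2.37057132e+01]), 'ft_force': array([-0.23480361, -0.02751689,  0.64975269]), 'wrist_torque': array([-0.03001317,  0.02336135, -0.01027751]), 'width': 0.9956769188709819}
scene [[368.2050994607083, 0.0, 250.18322355827658], [0.0, 368.2050994607083, 188.29702633332417], [0.0, 0.0, 1.0]] [ 1.90437654  1.03686193 -0.57437615] [-0.39353489 -0.16540982  1.14193566]
top [[350.28717262541454, 0.0, 254.71992984545048], [0.0, 350.28717262541454, 193.42444271810567], [0.0, 0.0, 1.0]] [ 2.17654126 -2.15068453  0.05011044] [0.06776569 0.60776724 0.87455201]
```

View pics/scene0.png

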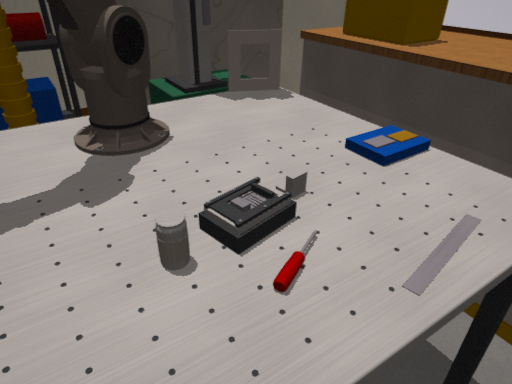

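View pics/top0.png

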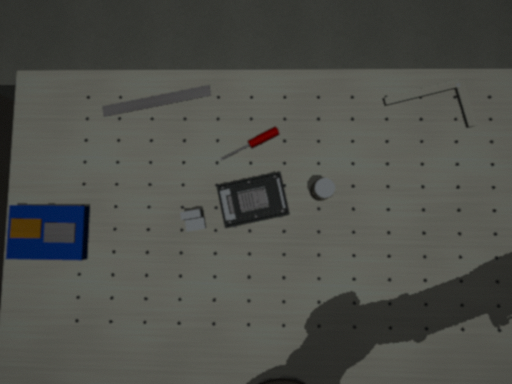

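The scene image shows the jig at about (248,212), the can at (173,242), the screwdriver at (295,265) and the gauge at (296,183). In the top image the jig is at about (252,199), the can at (323,187), the gauge at (194,219) and the screwdriver at (250,142). I need a closer crop to find which end is +y.

```bash
python3 - <<'E'
import cv2,numpy as np
a=cv2.imread("pics/top0.png")[160:240,170:345];b=cv2.imread("pics/scene0.png")[165:255,190:320]
a=cv2.convertScaleAbs(cv2.resize(a,(700,320),interpolation=cv2.INTER_CUBIC),alpha=1.7)
b=cv2.convertScaleAbs(cv2.resize(b,(390,270),interpolation=cv2.INTER_CUBIC),alpha=1.5)
c=np.zeros((590,700,3),np.uint8);c[:320]=a;c[320:,:390]=b
cv2.imwrite("pics/crop0.png",c)
E
```

```text
(no output)
```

View pics/crop0.png

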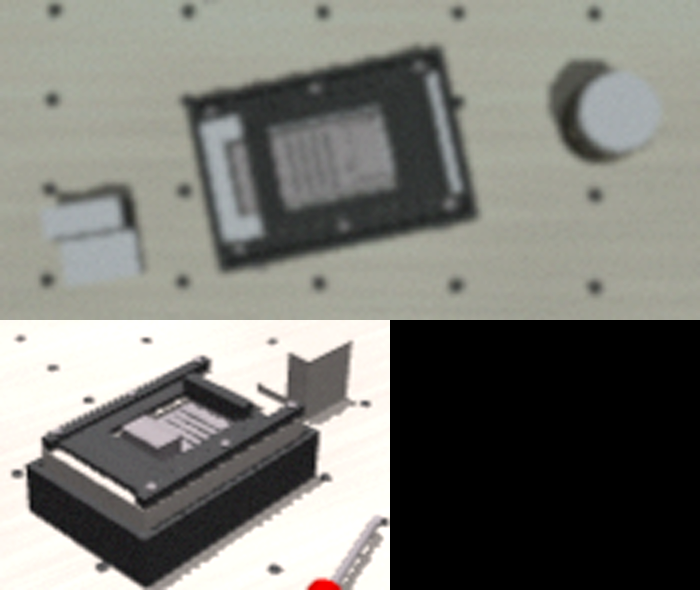

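```bash
cat > h.py <<'E'
import cv2,numpy as np
def ray(im,uv,z):
    R=cv2.Rodrigues(im["rvec"])[0];t=np.ravel(im["tvec"])
    uv=np.float64(uv).reshape(-1,2);d=np.c_[uv,np.ones(len(uv))]@np.linalg.inv(im["K"]).T@R
    c=-R.T@t;return c+d*((z-c[2])/d[:,2])[:,None]
def proj(im,P):return cv2.projectPoints(np.float64(P).reshape(-1,1,3),im["rvec"],im["tvec"],im["K"],None)[0].reshape(-1,2)
E
python3 - <<'E'
from h import *
im=np.load("pics/top0.npz");g=cv2.cvtColor(im["pixels"],cv2.COLOR_RGB2GRAY)
R=cv2.Rodrigues(im["rvec"])[0];print("cam",-R.T@im["tvec"])
m=np.zeros_like(g);m[168:232,212:292]=(g[168:232,212:292]<70)
cs=cv2.findContours(m,cv2.RETR_EXTERNAL,cv2.CHAIN_APPROX_NONE)[0];c=max(cs,key=cv2.contourArea)
r=cv2.minAreaRect(c);b=cv2.boxPoints(r);print(r,g[150,300],g[200,252])
for z in(.0,.038,.06):
    P=ray(im,b,z)[:,:2];print(z,P.round(3).tolist(),P.mean(0).round(4),[np.linalg.norm(P[i]-P[i-1]).round(4) for i in range(4)])
    e=P[np.argsort(P[:,1])];v=e[2:].mean(0)-e[:2].mean(0);print("yaw of +y",np.degrees(np.arctan2(-v[0],v[1])))
# bright tread/window + head end strips
mm=np.zeros_like(g);mm[168:232,235:272]=g[168:232,235:272]>75
mm&=cv2.drawContours(np.zeros_like(g),[c],-1,1,-1)
n,l,s,ct=cv2.connectedComponentsWithStats(mm);k=1+s[1:,4].argmax();print(s[k],ct[k],ray(im,ct[k],.06))
s=np.load("pics/scene0.npz")
for nm,uv in dict(gauge=(194,219),can=(323,187)).items():print(nm,ray(im,uv,.05 if nm=='gauge' else .095))
E
```

```text
cam [0.53458689 0.0436995  0.92256254]
((253.1719970703125, 198.95005798339844), (45.66875457763672, 68.58650970458984), 77.61924743652344) 97 70
0.0 [[0.633, 0.183], [0.674, 0.005], [0.556, -0.021], [0.515, 0.154]] [0.5946 0.08  ] [np.float64(0.1211), np.float64(0.1822), np.float64(0.1207), np.float64(0.1802)]
yaw of +y 13.038887955213257
0.038 [[0.629, 0.177], [0.668, 0.007], [0.555, -0.019], [0.516, 0.149]] [0.5921 0.0785] [np.float64(0.1161), np.float64(0.1747), np.float64(0.1158), np.float64(0.1727)]
yaw of +y 13.03888795521323
0.06 [[0.627, 0.174], [0.665, 0.008], [0.555, -0.017], [0.517, 0.147]] [0.5907 0.0777] [np.float64(0.1132), np.float64(0.1704), np.float64(0.1129), np.float64(0.1684)]
yaw of +y 13.038887955213193
[252 190  16  17 152] [259.67105263 197.33552632] [[0.59459449 0.06146969 0.06      ]]
gauge [[0.53919396 0.22523182 0.05      ]]
can [[ 0.61823991 -0.08838499  0.095     ]]
```

```bash
python3 - <<'E'
from h import *
t=np.array([.5921,.0785]);a=np.radians(13.0);Rz=np.array([[np.cos(a),-np.sin(a)],[np.sin(a),np.cos(a)]])
def box(x,y,z):return np.c_[np.array([[x[0],y[0]],[x[1],y[0]],[x[1],y[1]],[x[0],y[1]]])@Rz.T+t,[z]*4]
D=.058
out=[]
for n,(r0,r1,c0,c1) in dict(top=(165,240,205,300),scene=(165,255,190,320)).items():
    im=np.load(f"pics/{n}0.npz");p=im["pixels"][r0:r1,c0:c1,::-1];k=6 if n=="top" else 4.5
    p=cv2.convertScaleAbs(cv2.resize(p,None,fx=k,fy=k,interpolation=cv2.INTER_CUBIC),alpha=1.6)
    p=p[:, :]
    for b,col in((box((-.056,.056),(-.084,.084),.038),(0,255,0)),(box((-.048,.048),(-.076,.076),D),(0,0,255)),(box((-.026,.026),(-.04,.032),D+.0055),(255,255,0)),(box((-.017,.017),(-.034,-.012),D+.0105),(255,0,255))):
        q=((proj(im,b)-[c0,r0]+.5)*k).astype(int);cv2.polylines(p,[q],True,col,1)
    out.append(p)
w=max(o.shape[1] for o in out)
out=[cv2.copyMakeBorder(o,0,0,0,w-o.shape[1],0) for o in out]
o=np.vstack(out);o=cv2.resize(o,None,fx=min(1,600/o.shape[0]),fy=min(1,600/o.shape[0]),interpolation=cv2.INTER_AREA);cv2.imwrite("pics/ov.png",o);print(o.shape)
E
```

```text
(600, 411, 3)
```

View pics/ov.png

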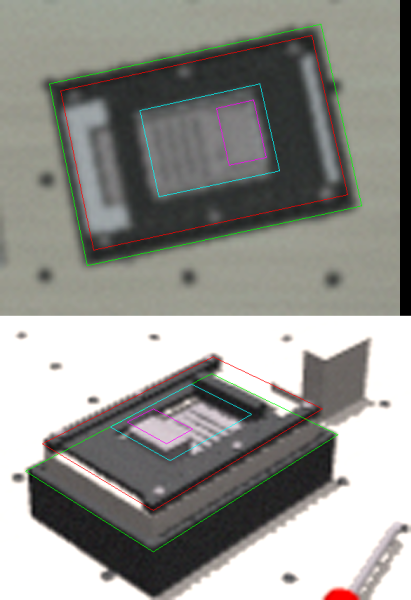

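The overlay agrees with the images to within a few mm: jig at about (0.592, 0.0785), +y turned 13°, rib at +y. First I turn the tool and close the fingers, so that tool x lies along jig +y.

Call:
send_rows:
  motion:
    - {"rot": [0, 0, -7.1], "xyz": [0, 0, 0], "claw": -1}
    - {"rot": [0, 0, -7.1], "xyz": [0, 0, 0], "claw": -1}
    - {"rot": [0, 0, -7.1], "xyz": [0, 0, 0], "claw": -1}
    - {"rot": [0, 0, -7.1], "xyz": [0, 0, 0], "claw": -1}
    - {"rot": [0, 0, -7.1], "xyz": [0, 0, 0], "claw": -1}

```text
t: 0.52
tool_pos: [0.2713, -0.6178, 0.2051]
eef_rot: [-180.0, -0.0, 59.6]
ft_force: [-0.2, -0.3, 0.1]
width: 0.683
```

Call:
send_rows:
  motion:
    - {"rot": [0, 0, -7.1], "xyz": [0, 0, 0], "claw": -1}
    - {"rot": [0, 0, -7.1], "xyz": [0, 0, 0], "claw": -1}
    - {"rot": [0, 0, -7.1], "xyz": [0, 0, 0], "claw": -1}
    - {"rot": [0, 0, -7.1], "xyz": [0, 0, 0], "claw": -1}
    - {"rot": [0, 0, -7.1], "xyz": [0, 0, 0], "claw": -1}

```text
t: 0.93
tool_pos: [0.2713, -0.6178, 0.2051]
eef_rot: [-180.0, -0.0, 95.1]
ft_force: [-0.3, 1.4, -0.5]
width: 0.325
```

Call:
send_rows:
  motion:
    - {"rot": [0, 0, -7.1], "xyz": [0, 0, 0], "claw": -1}
    - {"rot": [0, 0, -1.0], "xyz": [0, 0, 0], "claw": -1}
    - {"rot": [0, 0, 0], "xyz": [0.03, 0.022, 0], "claw": -1}
    - {"rot": [0, 0, 0], "xyz": [0.03, 0.022, 0], "claw": -1}
    - {"rot": [0, 0, 0], "xyz": [0.03, 0.022, 0], "claw": -1}

```text
t: 1.35
tool_pos: [0.3157, -0.5143, 0.2049]
eef_rot: [-180.0, -0.0, 102.5]
ft_force: [1.1, -0.1, 0.2]
width: 0.012
```

Call:
send_rows:
  motion:
    - {"rot": [0, 0, 0], "xyz": [0.033, 0.025, 0], "claw": -1}
    - {"rot": [0, 0, 0], "xyz": [0.033, 0.025, 0], "claw": -1}
    - {"rot": [0, 0, 0], "xyz": [0.033, 0.025, 0], "claw": -1}
    - {"rot": [0, 0, 0], "xyz": [0.033, 0.025, 0], "claw": -1}
    - {"rot": [0, 0, 0], "xyz": [0.033, 0.025, 0], "claw": -1}

```text
t: 1.77
tool_pos: [0.4014, -0.3251, 0.2055]
eef_rot: [180.0, 0.0, 102.6]
ft_force: [1.3, 0.2, 0.6]
width: 0.008
```

Call:
send_rows:
  motion:
    - {"rot": [0, 0, 0], "xyz": [0.033, 0.025, 0], "claw": -1}
    - {"rot": [0, 0, 0], "xyz": [0.033, 0.025, 0], "claw": -1}
    - {"rot": [0, 0, 0], "xyz": [0.033, 0.025, 0], "claw": -1}
    - {"rot": [0, 0, 0], "xyz": [0.033, 0.025, 0], "claw": -1}
    - {"rot": [0, 0, 0], "xyz": [0.033, 0.025, 0], "claw": -1}

```text
t: 2.18
tool_pos: [0.4867, -0.1365, 0.2056]
eef_rot: [180.0, 0.0, 102.6]
ft_force: [1.3, -0.2, 0.6]
width: 0.004
```

Call:
send_rows:
  motion:
    - {"rot": [0, 0, 0], "xyz": [0.033, 0.025, 0], "claw": -1}
    - {"rot": [0, 0, 0], "xyz": [0.033, 0.025, 0], "claw": -1}
    - {"rot": [0, 0, 0], "xyz": [0.033, 0.025, 0], "claw": -1}
    - {"rot": [0, 0, 0], "xyz": [0.03, 0.02, 0], "claw": -1}
    - {"rot": [0, 0, 0], "xyz": [0, 0, 0], "claw": -1}

```text
t: 2.6
tool_pos: [0.5519, 0.0161, 0.2057]
eef_rot: [179.9, -0.2, 103.0]
ft_force: [-1.4, 0.2, -0.4]
width: 0.005
```

Call:
send_rows:
  motion:
    - {"rot": [0, 0, 0], "xyz": [0.021, 0.018, 0], "claw": -1}
    - {"rot": [0, 0, 0], "xyz": [0.021, 0.018, 0], "claw": -1}
    - {"rot": [0, 0, 0], "xyz": [0.021, 0.017, 0.03], "claw": -1}
    - {"rot": [0, 0, 0], "xyz": [0, 0, 0.03], "claw": -1}
    - {"rot": [0, 0, 0], "xyz": [0, 0, 0.02], "claw": -1}

```text
t: 3.02
tool_pos: [0.5875, 0.0832, 0.1229]
eef_rot: [-179.9, -0.1, 102.7]
ft_force: [0.2, -0.6, -0.5]
width: 0.007
```

Call:
send_rows:
  motion:
    - {"rot": [0, 0, 0], "xyz": [0, 0, 0.01], "claw": -1}
    - {"rot": [0, 0, 0], "xyz": [0, 0, 0.01], "claw": -1}
    - {"rot": [0, 0, 0], "xyz": [0, 0, 0], "claw": -1}

```text
t: 3.27
tool_pos: [0.5876, 0.0811, 0.1043]
eef_rot: [-179.9, -0.0, 102.7]
ft_force: [-0.6, -0.7, 0.7]
width: 0.003
```

```bash
python3 - <<'E'
from plant import *
from h import *
o=get_obs();print(o["tool_pos"],o["eef_rot"],o["ft_force"])
P=[]
for n,(r0,r1,c0,c1) in dict(top=(155,245,195,310),scene=(130,255,190,320)).items():
    im=get_image(n);p=im["pixels"][r0:r1,c0:c1,::-1]
    p=cv2.convertScaleAbs(cv2.resize(p,(460,int(460*p.shape[0]/p.shape[1])),interpolation=cv2.INTER_CUBIC),alpha=1.6)
    q=(proj(im,o["tool_pos"])[0]-[c0,r0]+.5)*460/(c1-c0);cv2.circle(p,tuple(int(v) for v in q),3,(0,0,255),-1);P.append(p)
q=np.vstack(P);q=cv2.resize(q,None,fx=.7,fy=.7,interpolation=cv2.INTER_AREA);print(q.shape);cv2.imwrite("pics/c1.png",q)
E
```

```text
[0.58762015 0.08112659 0.10426437] [-1.79901100e+02 -8.89456393e-03  1.02699283e+02] [-0.58820052 -0.74342892  0.69023994]
(561, 322, 3)
```

View pics/c1.png

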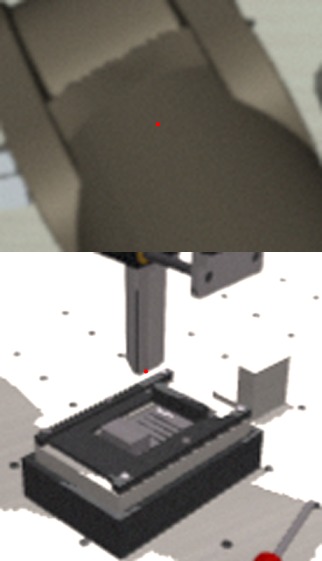

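The closed fingers hover over the window (tip at about (145,371) in the lower crop), about 9 mm short in +y. I correct that and descend.

Call:
send_rows:
  motion:
    - {"rot": [0, 0, 0], "xyz": [0.009, 0.004, 0], "claw": -1}
    - {"rot": [0, 0, 0], "xyz": [0, 0, 0.01], "claw": -1}
    - {"rot": [0, 0, 0], "xyz": [0, 0, 0.01], "claw": -1}
    - {"rot": [0, 0, 0], "xyz": [0, 0, 0.004], "claw": -1}
    - {"rot": [0, 0, 0], "xyz": [0, 0, 0], "claw": -1}

```text
t: 3.78
tool_pos: [0.5892, 0.091, 0.08]
eef_rot: [-179.9, -0.0, 102.8]
ft_force: [0.2, 0.1, 0.4]
width: 0.005
```

Call:
send_rows:
  motion:
    - {"rot": [0, 0, 0], "xyz": [0, 0, 0.002], "claw": -1}
    - {"rot": [0, 0, 0], "xyz": [0, 0, 0.002], "claw": -1}
    - {"rot": [0, 0, 0], "xyz": [0, 0, 0.002], "claw": -1}
    - {"rot": [0, 0, 0], "xyz": [0, 0, 0.002], "claw": -1}
    - {"rot": [0, 0, 0], "xyz": [0, 0, 0], "claw": -1}

```text
t: 4.2
tool_pos: [0.59, 0.0912, 0.0732]
eef_rot: [-180.0, -0.0, 102.8]
ft_force: [0.4, 0.3, 0.5]
width: 0.004
```

Call:
send_rows:
  motion:
    - {"rot": [0, 0, 0], "xyz": [0, 0, 0.0015], "claw": -1}
    - {"rot": [0, 0, 0], "xyz": [0, 0, 0.0015], "claw": -1}
    - {"rot": [0, 0, 0], "xyz": [0, 0, 0.0015], "claw": -1}
    - {"rot": [0, 0, 0], "xyz": [0, 0, 0.0015], "claw": -1}
    - {"rot": [0, 0, 0], "xyz": [0, 0, 0], "claw": -1}

```text
t: 4.62
tool_pos: [0.5899, 0.0912, 0.0672]
eef_rot: [-180.0, -0.0, 102.8]
ft_force: [0.2, 0.2, -0.2]
width: 0.005
```

Call:
send_rows:
  motion:
    - {"rot": [0, 0, 0], "xyz": [0, 0, 0.001], "claw": -1}
    - {"rot": [0, 0, 0], "xyz": [0, 0, 0.001], "claw": -1}
    - {"rot": [0, 0, 0], "xyz": [0, 0, 0.001], "claw": -1}
    - {"rot": [0, 0, 0], "xyz": [0, 0, 0.001], "claw": -1}
    - {"rot": [0, 0, 0], "xyz": [0, 0, 0], "claw": -1}

```text
t: 5.03
tool_pos: [0.59, 0.0913, 0.0633]
eef_rot: [-180.0, -0.0, 102.8]
ft_force: [0.0, 0.6, -0.2]
width: 0.005
```

Call:
send_rows:
  motion:
    - {"rot": [0, 0, 0], "xyz": [0, 0, 0.001], "claw": -1}
    - {"rot": [0, 0, 0], "xyz": [0, 0, 0.001], "claw": -1}
    - {"rot": [0, 0, 0], "xyz": [0, 0, 0.001], "claw": -1}
    - {"rot": [0, 0, 0], "xyz": [0, 0, 0], "claw": -1}

```text
t: 5.37
tool_pos: [0.59, 0.0912, 0.0603]
eef_rot: [-180.0, -0.0, 102.8]
ft_force: [0.3, 0.4, -0.1]
width: 0.005
```

Call:
send_rows:
  motion:
    - {"rot": [0, 0, 0], "xyz": [0, 0, 0.001], "claw": -1}
    - {"rot": [0, 0, 0], "xyz": [0, 0, 0.001], "claw": -1}
    - {"rot": [0, 0, 0], "xyz": [0, 0, 0.001], "claw": -1}
    - {"rot": [0, 0, 0], "xyz": [0, 0, 0], "claw": -1}

```text
t: 5.7
tool_pos: [0.59, 0.0912, 0.0573]
eef_rot: [-180.0, -0.0, 102.8]
ft_force: [-0.3, -0.7, -0.5]
width: 0.006
```

Call:
send_rows:
  motion:
    - {"rot": [0, 0, 0], "xyz": [0, 0, 0.001], "claw": -1}
    - {"rot": [0, 0, 0], "xyz": [0, 0, 0.001], "claw": -1}
    - {"rot": [0, 0, 0], "xyz": [0, 0, 0.001], "claw": -1}
    - {"rot": [0, 0, 0], "xyz": [0, 0, 0], "claw": -1}

```text
t: 6.03
tool_pos: [0.59, 0.0913, 0.0543]
eef_rot: [-180.0, -0.0, 102.8]
ft_force: [-0.1, 0.5, 0.1]
width: 0.004
```

Call:
send_rows:
  motion:
    - {"rot": [0, 0, 0], "xyz": [0, 0, 0.001], "claw": -1}
    - {"rot": [0, 0, 0], "xyz": [0, 0, 0.001], "claw": -1}
    - {"rot": [0, 0, 0], "xyz": [0, 0, 0], "claw": -1}

```text
t: 6.28
tool_pos: [0.59, 0.0912, 0.0523]
eef_rot: [-180.0, -0.0, 102.8]
ft_force: [-0.8, -0.1, 0.1]
width: 0.002
```

Call:
send_rows:
  motion:
    - {"rot": [0, 0, 0], "xyz": [0, 0, 0.001], "claw": -1}
    - {"rot": [0, 0, 0], "xyz": [0, 0, 0.001], "claw": -1}
    - {"rot": [0, 0, 0], "xyz": [0, 0, 0], "claw": -1}

```text
t: 6.53
tool_pos: [0.59, 0.0912, 0.0503]
eef_rot: [-180.0, -0.0, 102.8]
ft_force: [0.7, -0.3, -0.4]
width: 0.008
```

Call:
send_rows:
  motion:
    - {"rot": [0, 0, 0], "xyz": [0, 0, 0.001], "claw": -1}
    - {"rot": [0, 0, 0], "xyz": [0, 0, 0.001], "claw": -1}
    - {"rot": [0, 0, 0], "xyz": [0, 0, 0], "claw": -1}

```text
t: 6.78
tool_pos: [0.5901, 0.0913, 0.0485]
eef_rot: [180.0, -0.0, 102.8]
ft_force: [-1.2, -0.9, 2.7]
width: 0.005
```

Call:
send_rows:
  motion:
    - {"rot": [0, 0, 0], "xyz": [0, 0, 0.001], "claw": -1}
    - {"rot": [0, 0, 0], "xyz": [0, 0, 0.001], "claw": -1}
    - {"rot": [0, 0, 0], "xyz": [0, 0, 0], "claw": -1}

```text
t: 7.03
tool_pos: [0.5902, 0.0913, 0.0465]
eef_rot: [180.0, -0.0, 102.8]
ft_force: [-0.9, -0.5, 5.5]
width: 0.003
```

Contact on the tread is at about z 0.0488, so the deck is near 52 mm, and the force rises like the spring. I press on down to z ≈ 0.0373.

Call:
send_rows:
  motion:
    - {"rot": [0, 0, 0], "xyz": [0, 0, 0.001], "claw": -1}
    - {"rot": [0, 0, 0], "xyz": [0, 0, 0.001], "claw": -1}
    - {"rot": [0, 0, 0], "xyz": [0, 0, 0.001], "claw": -1}
    - {"rot": [0, 0, 0], "xyz": [0, 0, 0], "claw": -1}

```text
t: 7.37
tool_pos: [0.5902, 0.0913, 0.0437]
eef_rot: [180.0, 0.0, 102.8]
ft_force: [-2.0, -1.1, 8.4]
width: 0.008
```

Call:
send_rows:
  motion:
    - {"rot": [0, 0, 0], "xyz": [0, 0, 0.001], "claw": -1}
    - {"rot": [0, 0, 0], "xyz": [0, 0, 0.001], "claw": -1}
    - {"rot": [0, 0, 0], "xyz": [0, 0, 0.001], "claw": -1}
    - {"rot": [0, 0, 0], "xyz": [0, 0, 0], "claw": -1}

```text
t: 7.7
tool_pos: [0.5902, 0.0913, 0.0408]
eef_rot: [180.0, 0.0, 102.8]
ft_force: [-4.5, -0.5, 9.9]
width: 0.006
```

Call:
send_rows:
  motion:
    - {"rot": [0, 0, 0], "xyz": [0, 0, 0.001], "claw": -1}
    - {"rot": [0, 0, 0], "xyz": [0, 0, 0.001], "claw": -1}
    - {"rot": [0, 0, 0], "xyz": [0, 0, 0], "claw": -1}

```text
t: 7.95
tool_pos: [0.5902, 0.0913, 0.0389]
eef_rot: [180.0, 0.0, 102.8]
ft_force: [-4.1, -2.4, 12.4]
width: 0.008
```

Call:
send_rows:
  motion:
    - {"rot": [0, 0, 0], "xyz": [0, 0, 0.001], "claw": -1}
    - {"rot": [0, 0, 0], "xyz": [0, 0, 0.001], "claw": -1}
    - {"rot": [0, 0, 0], "xyz": [0, 0, 0], "claw": -1}
    - {"rot": [0, 0, 0], "xyz": [0, 0, 0], "claw": -1}

```text
t: 8.28
tool_pos: [0.5902, 0.0913, 0.0371]
eef_rot: [180.0, 0.0, 102.8]
ft_force: [-5.6, -1.7, 14.5]
width: 0.003
```

Call:
send_rows:
  motion:
    - {"rot": [0, 0, 0], "xyz": [0.002, 0, 0], "claw": -1}
    - {"rot": [0, 0, 0], "xyz": [0.003, 0, 0], "claw": -1}
    - {"rot": [0, 0, 0], "xyz": [0.003, 0, 0], "claw": -1}
    - {"rot": [0, 0, 0], "xyz": [0, 0, 0], "claw": -1}

```text
t: 8.62
tool_pos: [0.5896, 0.0978, 0.0374]
eef_rot: [179.9, 0.1, 102.7]
ft_force: [1.7, -7.5, 14.0]
width: 0.004
```

Call:
send_rows:
  motion:
    - {"rot": [0, 0, 0], "xyz": [0.003, 0, 0], "claw": -1}
    - {"rot": [0, 0, 0], "xyz": [0.003, 0, 0], "claw": -1}
    - {"rot": [0, 0, 0], "xyz": [0.002, 0, 0], "claw": -1}
    - {"rot": [0, 0, 0], "xyz": [0, 0, 0], "claw": -1}

```text
t: 8.95
tool_pos: [0.5881, 0.1056, 0.0375]
eef_rot: [179.9, 0.1, 102.7]
ft_force: [2.6, -6.7, 14.1]
width: 0.004
```

Call:
send_rows:
  motion:
    - {"rot": [0, 0, 0], "xyz": [0.002, 0, 0], "claw": -1}
    - {"rot": [0, 0, 0], "xyz": [0.002, 0, 0], "claw": -1}
    - {"rot": [0, 0, 0], "xyz": [0.002, 0, 0], "claw": -1}
    - {"rot": [0, 0, 0], "xyz": [0, 0, 0], "claw": -1}

```text
t: 9.28
tool_pos: [0.5868, 0.1109, 0.0375]
eef_rot: [179.9, 0.1, 102.7]
ft_force: [2.9, -10.4, 13.5]
width: 0.008
```

Call:
send_rows:
  motion:
    - {"rot": [0, 0, 0], "xyz": [0.002, 0, 0], "claw": -1}
    - {"rot": [0, 0, 0], "xyz": [0.002, 0, 0], "claw": -1}
    - {"rot": [0, 0, 0], "xyz": [0.002, 0, 0], "claw": -1}
    - {"rot": [0, 0, 0], "xyz": [0, 0, 0], "claw": -1}

```text
t: 9.62
tool_pos: [0.5855, 0.1167, 0.0375]
eef_rot: [179.9, 0.1, 102.7]
ft_force: [2.4, -9.9, 13.7]
width: 0.006
```

```bash
python3 - <<'E'
from plant import *
from h import *
im=get_image("scene");p=im["pixels"][165:255,190:320,::-1]
cv2.imwrite("pics/c2.png",cv2.convertScaleAbs(cv2.resize(p,(650,450),interpolation=cv2.INTER_CUBIC),alpha=1.5))
E
```

```text
(no output)
```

View pics/c2.png

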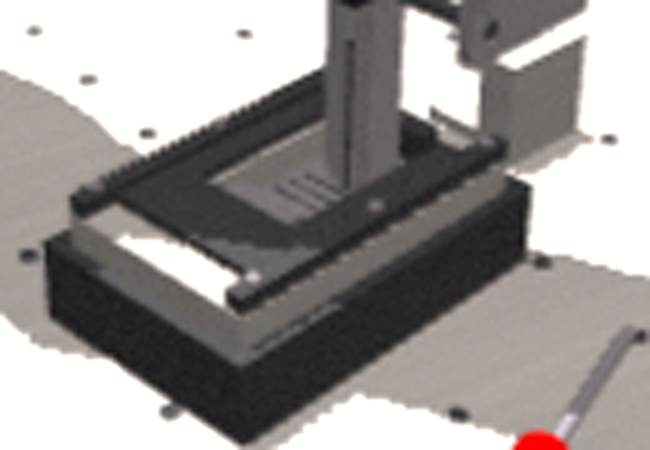

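The picture shows the block sunk and the plate part way over it, with the fingers against the rib (at about (365,185)). I keep going in small steps until the end stop shows in the force.

Call:
send_rows:
  motion:
    - {"rot": [0, 0, 0], "xyz": [0.002, 0, 0], "claw": -1}
    - {"rot": [0, 0, 0], "xyz": [0.002, 0, 0], "claw": -1}
    - {"rot": [0, 0, 0], "xyz": [0.001, 0, 0], "claw": -1}
    - {"rot": [0, 0, 0], "xyz": [0, 0, 0], "claw": -1}

```text
t: 10.0
tool_pos: [0.5845, 0.1214, 0.0375]
eef_rot: [179.9, 0.1, 102.7]
ft_force: [1.7, -10.5, 13.0]
width: 0.005
```

Call:
send_rows:
  motion:
    - {"rot": [0, 0, 0], "xyz": [0.001, 0, 0], "claw": -1}
    - {"rot": [0, 0, 0], "xyz": [0.001, 0, 0], "claw": -1}
    - {"rot": [0, 0, 0], "xyz": [0, 0, 0], "claw": -1}

```text
t: 10.25
tool_pos: [0.584, 0.1233, 0.0375]
eef_rot: [179.9, 0.2, 102.7]
ft_force: [2.8, -10.2, 14.6]
width: 0.005
```

Call:
send_rows:
  motion:
    - {"rot": [0, 0, 0], "xyz": [0.001, 0, 0], "claw": -1}
    - {"rot": [0, 0, 0], "xyz": [0.001, 0, 0], "claw": -1}
    - {"rot": [0, 0, 0], "xyz": [0, 0, 0], "claw": -1}

```text
t: 10.5
tool_pos: [0.5836, 0.1252, 0.0375]
eef_rot: [179.9, 0.2, 102.7]
ft_force: [3.1, -10.8, 13.5]
width: 0.006
```

Call:
send_rows:
  motion:
    - {"rot": [0, 0, 0], "xyz": [0.001, 0, 0], "claw": -1}
    - {"rot": [0, 0, 0], "xyz": [0, 0, 0], "claw": -1}

```text
t: 10.67
tool_pos: [0.5834, 0.1262, 0.0375]
eef_rot: [179.9, 0.2, 102.7]
ft_force: [2.9, -10.4, 14.6]
width: 0.005
```

Call:
send_rows:
  motion:
    - {"rot": [0, 0, 0], "xyz": [0.001, 0, 0], "claw": -1}
    - {"rot": [0, 0, 0], "xyz": [0, 0, 0], "claw": -1}

```text
t: 10.83
tool_pos: [0.5832, 0.1271, 0.0375]
eef_rot: [179.9, 0.2, 102.7]
ft_force: [3.1, -10.4, 13.7]
width: 0.004
```

```bash
python3 - <<'E'
from plant import *
from h import *
im=get_image("scene");p=im["pixels"][165:255,190:320,::-1]
cv2.imwrite("pics/c3.png",cv2.convertScaleAbs(cv2.resize(p,(650,450),interpolation=cv2.INTER_CUBIC),alpha=1.5))
E
```

```text
(no output)
```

View pics/c3.png

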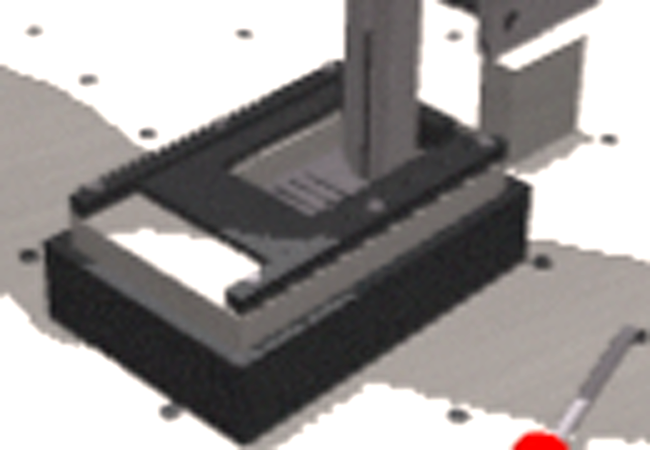

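The plate's −y edge now runs from about (135,195) to (262,265). I convert that to travel, using the first picture as reference.

```bash
python3 - <<'E'
from h import *
im=np.load("pics/scene0.npz");t=np.array([.5921,.0785]);a=np.radians(12.8);R=np.array([[np.cos(a),-np.sin(a)],[np.sin(a),np.cos(a)]])
c3=np.array([[135,195],[200,231],[262,265]])/5+[190,165]
c2=np.array([[110,205],[180,240],[232,268]])/5+[190,165]
c0=np.array([[48,452-320],[90,472-320],[132,492-320]])/3+[190,165]
for c in(c0,c2,c3):print(((ray(im,c,.0573)[:,:2]-t)@R*1e3).round(1).tolist())
print((np.array([[.5832,.1271],[.5868,.1109],[.59,.0913]])-t)@R*1e3)
E
```

```text
[[-34.1, -80.1], [1.0, -76.0], [34.2, -72.1]]
[[-33.7, -65.4], [2.5, -62.4], [29.0, -61.1]]
[[-32.1, -54.0], [3.5, -53.1], [35.5, -52.1]]
[[ 2.08842773 49.36404025]
 [ 2.00987975 32.76904612]
 [ 0.78800713 12.94716358]]
```

Call:
send_rows:
  motion:
    - {"rot": [0, 0, 0], "xyz": [0.001, 0, 0], "claw": -1}
    - {"rot": [0, 0, 0], "xyz": [0, 0, 0], "claw": -1}

```text
t: 11.05
tool_pos: [0.583, 0.1278, 0.0374]
eef_rot: [179.9, 0.2, 102.7]
ft_force: [2.8, -13.0, 13.7]
width: 0.003
```

Call:
send_rows:
  motion:
    - {"rot": [0, 0, 0], "xyz": [0.001, 0, 0], "claw": -1}
    - {"rot": [0, 0, 0], "xyz": [0, 0, 0], "claw": -1}

```text
t: 11.22
tool_pos: [0.583, 0.1278, 0.0375]
eef_rot: [179.9, 0.2, 102.7]
ft_force: [4.3, -15.8, 15.7]
width: 0.006
```

Call:
send_rows:
  motion:
    - {"rot": [0, 0, 0], "xyz": [0.001, 0, 0], "claw": -1}
    - {"rot": [0, 0, 0], "xyz": [0, 0, 0], "claw": -1}

```text
t: 11.38
tool_pos: [0.583, 0.1279, 0.0374]
eef_rot: [179.9, 0.3, 102.6]
ft_force: [4.3, -20.3, 15.6]
width: 0.009
```

The TCP stopped at y 0.1278 while the force climbed, which is the end stop. I relieve the push, then lift slowly.

Call:
send_rows:
  motion:
    - {"rot": [0, 0, 0], "xyz": [-0.002, 0, 0], "claw": -1}
    - {"rot": [0, 0, 0], "xyz": [-0.002, 0, 0], "claw": -1}
    - {"rot": [0, 0, 0], "xyz": [-0.001, 0, 0], "claw": -1}
    - {"rot": [0, 0, 0], "xyz": [0, 0, 0], "claw": -1}

```text
t: 11.72
tool_pos: [0.5831, 0.1276, 0.0375]
eef_rot: [179.9, -0.0, 102.8]
ft_force: [0.4, -0.1, 13.2]
width: 0.004
```

Call:
send_rows:
  motion:
    - {"rot": [0, 0, 0], "xyz": [0, 0, -0.001], "claw": -1}
    - {"rot": [0, 0, 0], "xyz": [0, 0, -0.001], "claw": -1}
    - {"rot": [0, 0, 0], "xyz": [0, 0, -0.001], "claw": -1}
    - {"rot": [0, 0, 0], "xyz": [0, 0, -0.002], "claw": -1}
    - {"rot": [0, 0, 0], "xyz": [0, 0, 0], "claw": -1}

```text
t: 12.13
tool_pos: [0.5818, 0.1274, 0.0416]
eef_rot: [-180.0, -0.0, 102.8]
ft_force: [-0.0, 0.2, -0.2]
width: 0.003
```

Call:
send_rows:
  motion:
    - {"rot": [0, 0, 0], "xyz": [0, 0, -0.01], "claw": -1}
    - {"rot": [0, 0, 0], "xyz": [0, 0, -0.02], "claw": -1}
    - {"rot": [0, 0, 0], "xyz": [0, 0, -0.03], "claw": -1}
    - {"rot": [0, 0, 0], "xyz": [0, 0, -0.03], "claw": -1}
    - {"rot": [0, 0, 0], "xyz": [0, 0, 0], "claw": -1}

```text
t: 12.55
tool_pos: [0.5843, 0.1285, 0.1374]
eef_rot: [179.6, -0.0, 102.8]
ft_force: [1.0, 1.0, 0.1]
width: 0.003
```

```bash
python3 - <<'E'
from plant import *
from h import *
o=get_obs();print(o["tool_pos"],o["ft_force"],o["dq"])
im=get_image("scene");p=im["pixels"][165:255,190:320,::-1]
cv2.imwrite("pics/c4.png",cv2.convertScaleAbs(cv2.resize(p,(650,450),interpolation=cv2.INTER_CUBIC),alpha=1.5))
E
```

```text
[0.58431445 0.12853576 0.13742037] [1.02757358 1.02502288 0.13317761] [-0.65109336  2.69517889  1.13045757  3.04835276  2.54601183 -4.77135494
 -2.11597942]
```

View pics/c4.png

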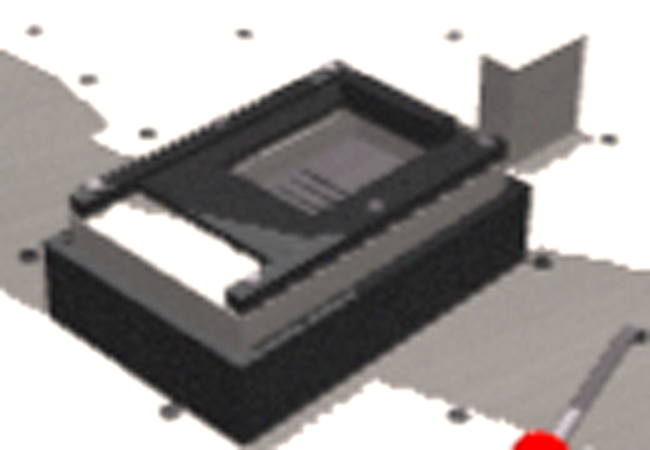

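The plate is at the end of its travel with its edge where it was, the tread stays sunk in the window, and the gauge and screwdriver are in place.

Call:
send_rows:
  motion:
    - {"rot": [0, 0, 0], "xyz": [0, 0, 0], "claw": -1}
    - {"rot": [0, 0, 0], "xyz": [0, 0, 0], "claw": -1}
    - {"rot": [0, 0, 0], "xyz": [0, 0, 0], "claw": -1}

```text
t: 12.85
tool_pos: [0.5813, 0.1272, 0.1306]
eef_rot: [-179.9, -0.0, 102.8]
ft_force: [0.1, 0.2, -0.7]
width: 0.004
```

```bash
python3 -c "
from plant import *
print(get_obs()['ft_force']);print(sign_off())"
```

```text
[ 0.12685964  0.2024648  -0.6923094 ]
the job is handed in; nothing more can be done
None
```

The stop is pressed down and the keeper plate is slid home over it. The job was handed in at about 12.9 s, and no verdict was reported.

- **Press:** With closed fingers I touched the tread at z ≈ 0.049 m, which puts the deck at about 52 mm. I then pressed it down about 11.4 mm, at about 14 N.
- **Slide:** I pushed the plate along +y until the end stop showed as no more motion and a rising force. The highest force I read was about 26 N in all.
- **Release:** I took the push off, lifted clear, and let the arm come to rest before handing in.

**Last checks:**
- The final picture shows the plate still at its end position and the tread still sunk. Gauge and screwdriver are in place; the can is outside that crop and I did not look at it again.
- The wrist force was near zero.
- When I lifted, contact ended at or before z 0.0416 m. That proves only that the tread stays down at least 7 mm; that it is held beyond 8.5 mm is my inference from the plate covering the block.
- A rough picture measurement taken just before the end stop gave about 19–23 mm of plate travel, so the end-stop contact is the stronger evidence that it is home.

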